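# Push the row of inlay blanks home and close the keeper

### The job

With the fingertips, push the row of five pearl-topped blocks along the jig's channel, as one closed row, until the front block is fully home against the brass stop. Then push the keeper by its red tab all the way in, so that its bar lies across the channel behind the row. Only push, do not lift any block, leave the glue bottle, dish and graver where they are, and finish with the hand clear.

Things in the scene. Friction and masses are not known exactly. Their poses are not given: they have to be found in the camera images.
- jig: Pale wooden jig fixed to the bench, base 330 x 90 x 18 mm. Origin on the bench surface under the channel's centre line; x runs along the channel towards the stop, z is up; the base spans x = -145 to +185 mm. Channel floor 18 mm above the bench, 35 mm wide (y = -17.5 to +17.5 mm), between fences 10 mm thick with tops 30 mm above the bench, x = -135 to +165 mm, open at the -x end.
- stop_face (a point): Point on the face of the brass stop block that the row must reach, on the channel's centre line, 35 mm above the bench (x = +165 mm in the jig's frame). The block is 12 mm thick, 55 mm wide, its top 56 mm above the bench. Axes as the jig's.
- keeper_ledge (a point): Middle of the top of the wooden ledge that carries the keeper, on the jig's -y side, 30 mm above the bench. In the jig's frame the ledge spans x = -14 to +26 mm, y = -27.5 to -77.5 mm. Two small steel guides stand on it on either side of the bar, tops 42 mm above the bench, y = -35 to -51 mm. Axes as the jig's.
- blank1: Inlay blank: wooden block with a pale pearl-shell top, 30 mm long (its x, along the channel), 32 mm wide, 34 mm high, about 35 g, standing loose in the channel with its top 52 mm above the bench. Origin at the centre of its underside. Front block of the row, nearest the stop; when home its origin is at x = +150 mm in the jig's frame.
- blank2: Inlay blank: wooden block with a pale pearl-shell top, 30 mm long (its x, along the channel), 32 mm wide, 34 mm high, about 35 g, standing loose in the channel with its top 52 mm above the bench. Origin at the centre of its underside. Number 2 of the row, counted from the stop.
- blank3: Inlay blank: wooden block with a pale pearl-shell top, 30 mm long (its x, along the channel), 32 mm wide, 34 mm high, about 35 g, standing loose in the channel with its top 52 mm above the bench. Origin at the centre of its underside. Number 3 of the row, counted from the stop.
- blank4: Inlay blank: wooden block with a pale pearl-shell top, 30 mm long (its x, along the channel), 32 mm wide, 34 mm high, about 35 g, standing loose in the channel with its top 52 mm above the bench. Origin at the centre of its underside. Number 4 of the row, counted from the stop.
- blank5: Inlay blank: wooden block with a pale pearl-shell top, 30 mm long (its x, along the channel), 32 mm wide, 34 mm high, about 35 g, standing loose in the channel with its top 52 mm above the bench. Origin at the centre of its underside. Last block of the row, the one to push on; when all five are home its origin is at x = +30 mm in the jig's frame.
- keeper (a joint): Keeper: brass bar 10 x 10 x 70 mm, 32 to 42 mm above the bench, red tab at its outer end; slides along the jig's +y at x = +6 mm. 0 = fully out, 0.046 m = fully in (hard limit, tip 12 mm past the channel's centre line). Starts at 0 to 0.008, clear of the channel. About 2 N of friction; stays where left. 4 mm from the last block when the row is home; otherwise blocks are in its way.
- keeper_tab (a point): Middle of the outer face (facing the jig's -y) of the keeper's red tab, 47 mm above the bench. The tab is 26 mm wide along the jig's x, 10 mm thick, and stands 32 to 62 mm above the bench. It travels along the jig's y from -104 mm (keeper out) to -58 mm (fully in). Axes as the jig's.
- glue: Bystander: small glue bottle with an orange cap, 36 mm across, 85 mm high, standing loose on the keeper's side of the jig near the stop. Origin at the centre of its underside.
- dish: Bystander: small blue ceramic dish, 68 mm across, 26 mm high, loose on the keeper's side near the channel's open end. Origin at the centre of its underside.
- graver: Bystander: wooden-handled graver lying loose on the bench, about 150 mm long along its x and under 35 mm high, on the side of the jig opposite the keeper.
Mind the look-alikes: they are no part of the job. What is shaped like the blank5 but pink or turquoise is not meant.

How it is judged:
By the outcome, as a careful person would: the job done as asked, in the order asked, and still so for the second after the job is handed in, with the robot touching nothing.
It also fails if it takes over 48 s, if anything falls off the work surface, if the arm or the gripper's body presses on something with over 40 N, if the wrist force passes 120 N, or if a joint passes its speed limit or range.

### The arm

A 7-joint arm with a two-finger parallel gripper is mounted at the origin on the work surface. World frame = base frame: x ahead of the robot, y to its left, z up, the work surface at z = 0. Lengths are in m, angles in rad, forces in N, time in s.
With the tool pointing down it reaches from about 0.35 to 0.9 m from the base axis. Payload 19.9 kg.
Tool frame: the origin (TCP) lies between the finger pads; the fingertips stand 17 mm ahead of it and the grasp point (between the pads) lies 2 mm behind it; z points along the fingers, y is the line along which they close (so a half turn about z gives the same grasp; the last joint's range is limited). The gripper opens to 85 mm and grips with 20 to 120 N. Pads are 22 mm wide; open, the fingers measure 114 mm over their backs; the gripper's body (76 mm by 85 mm) begins 54 mm behind the grasp point. The pads swing forward as they close: fully open they stand 13 mm farther back than shut.
Start: joints at [-1.278, 0.417, -0.01, 1.614, 0.005, 1.111, -0.053], TCP at [0.205, 0.59, 0.248] pointing down, gripper open.
Joint ranges: [-2.81, 2.81], [-0.39, 2.02], [-1.27, 1.25], [0.06, 2.57], [-1.19, 4.33], [0.19, 2], [-2.82, 2.82]. Speed limits (rad/s): [1.89, 1.89, 2.39, 2.39, 3.01, 3.01, 3.01].

### API

Orientations are given as a 3x3 rotation matrix whose columns are the frame's x, y, z axes.
In Python, from cell import read_state, camera, camera_model, sign_off, boxes_of, tip_of gives the robot as it stands.
- The arm moves only by the tool step_arm, never from a script. Its argument "plan" is a list that holds one entry, the list of rows, each a list of 7 numbers: the turn, a rotation vector about the tool's x, y, z in rad, then the shift along the tool's x, y, z in mm, then the closure, from -1 (fully open) to 1 (shut), so that 0 is half open. A call has 1 to 12 rows; each row is the pose to reach, as a shift and turn from the pose commanded when the call began, along the tool's axes at that moment; what a row does not reach only later rows make up. A row lasts 1/8 s, in which the tool goes at most 62.5 mm and 10.7 degrees, less where a joint would pass 70% of its speed; a pose out of reach is approached as far as the arm can. A call with a gripper value outside its range is refused whole. The fingers move at their own pace and stop on an object; "newtons" is the grip in N (left out, the last holds). Time passes only in rows, so rows that repeat a pose let the fingers close. It gives the time, the measured TCP pose, the force, the opening and the grip force at its end, in the units of the state.
- read_state(): the state, without advancing time (a new reading comes with each control period).
- camera(name): name is "scene" or "side" or "wrist"; returns the picture (400x640x3 uint8, red, green, blue); there is no depth.
- camera_model(name): a dict with "camera_matrix" (3x3 intrinsics, pixels), "k1" (the pictures are not rectified: a ray, as slopes to the right and down, at radius r is drawn at 1 + k1 r^2 times it, then the intrinsics apply), "pose" (4x4, takes a point from camera to world coordinates). Camera axes: x right, y down, z forward; pixel columns grow to the right and rows downward; lengths in m; the calibration is good to about 2 mm. A picture is of the moment at which its call begins: read the wrist's pose just before it. camera_model takes no time and is no camera call; for the wrist camera it gives the pose at the moment of the call.
- sign_off(): hands the job in; it is judged then, once.
Trained networks look in the newest picture that a camera, given by its name, has taken for a name from the list of things; names that differ only in an ending like _2 or _b are one class to them, and where a whole thing is asked for, a point or a joint stands for the part that bears it (a point fixed in the world has none). Each returns a list of dicts, best first, with "score" (0 to 1); they miss things now and then, are a little off and sometimes report something else, mostly with a low value. They report only what shows in the picture. A call takes as long as a camera call. They do not tell look-alikes from the thing itself.
- boxes_of(camera, thing): "point" ([column, row] in pixels, amid what is visible of it).
- tip_of(camera, thing): "point" ([column, row] in pixels: a listed point, or the origin of a listed thing).
The state is a dict: "time": time; "joint_positions": joint angles; "dq": joint speeds; "joint_torque": joint torques, N m; "position": TCP position; "tool_rot": TCP orientation; "contact_force": force on the tool from outside, world axes, zero at the start; "moment": the same for the moment, N m; "finger_gap": finger opening in m; "grip_force": force on a finger pad.
Only numpy, scipy, OpenCV 4.12 (cv2) and the standard library are available. Lean on these libraries where they do the work, as an engineer would, in place of code of your own. Each camera call takes 0.05 s, during which the arm holds its last target. There are 200 camera calls.

## Working session

There is one attempt and no reset: what is moved stays moved. The work goes in short steps, Python scripts to look and compute and a tool call to move; the robot and the scene stay as the last step left them, time stands still between calls to the robot, and variables do not carry over. Pictures are saved under pics/ and viewed, at most 10 in all, crops included, and the job is handed in when it is done.

Besides the shell and the picture viewer there is one more tool, called after "Call:" as name(argument=value, ...), one argument or row to a line, values as JSON. step_arm: Moves the arm, as the interface text tells. Its arguments: {"type":"object","properties":{"plan":{"type":"array"},"newtons":{"type":"number"}},"required":["plan"]}

```bash
mkdir -p pics; cat > h.py <<'E'
import numpy as np, cv2
from cell import *
def ray(m,p):
    K=np.array(m["camera_matrix"],float);k=m["k1"];T=np.array(m["pose"])
    d=np.array([(p[0]-K[0,2])/K[0,0],(p[1]-K[1,2])/K[1,1]]);u=d.copy()
    for _ in range(20): u=d/(1+k*(u@u))
    return T[:3,3],T[:3,:3]@np.array([u[0],u[1],1.])
def onz(m,p,z):
    o,d=ray(m,p);return o+d*(z-o[2])/d[2]
def proj(m,P):
    K=np.array(m["camera_matrix"],float);T=np.array(m["pose"])
    q=T[:3,:3].T@(np.array(P)-T[:3,3]);u=q[:2]/q[2];u=u*(1+m["k1"]*(u@u))
    return K[:2,:2]@u+K[:2,2]
def save(c,n):
    im=camera(c);cv2.imwrite(f"pics/{n}.png",im[:,:,::-1]);return im
E
python3 - <<'E'
from h import *
np.set_printoptions(precision=4,suppress=True)
hs={"stop_face":.035,"keeper_ledge":.03,"keeper_tab":.047,"jig":0,"blank1":.018,"blank5":.018,"glue":0,"dish":0,"graver":0}
for c in("scene","side"):
    save(c,c+"0");m=camera_model(c);print(c,np.array(m["pose"])[:3,3])
    for n,z in hs.items():
        for r in tip_of(c,n)[:6]: print(n,round(r["score"],2),np.round(r["point"]),onz(m,r["point"],z))
s=read_state();print(s["time"],s["position"],s["tool_rot"])
E
```

```text
scene [1.108  0.5205 0.591 ]
stop_face 0.62 [437. 228.] [0.4935 0.215  0.035 ]
keeper_ledge 0.71 [345. 227.] [0.6135 0.0976 0.03  ]
keeper_tab 0.8 [337. 234.] [0.6526 0.1139 0.047 ]
jig 0.66 [349. 224.] [0.5744 0.0725 0.    ]
blank1 0.93 [394. 226.] [0.5321 0.1487 0.018 ]
blank1 0.9 [374. 219.] [0.5447 0.1086 0.018 ]
blank1 0.78 [232. 204.] [ 0.718  -0.1095  0.018 ]
blank1 0.69 [363. 218.] [0.559  0.0941 0.018 ]
blank1 0.64 [345. 217.] [0.5809 0.0667 0.018 ]
blank1 0.57 [277. 172.] [ 0.5807 -0.1373  0.018 ]
blank5 0.93 [394. 226.] [0.5321 0.1487 0.018 ]
blank5 0.9 [374. 219.] [0.5447 0.1086 0.018 ]
blank5 0.78 [232. 204.] [ 0.718  -0.1095  0.018 ]
blank5 0.69 [363. 218.] [0.559  0.0941 0.018 ]
blank5 0.64 [345. 217.] [0.5809 0.0667 0.018 ]
blank5 0.57 [277. 172.] [ 0.5807 -0.1373  0.018 ]
glue 0.76 [387. 278.] [0.6292 0.2146 0.    ]
dish 0.82 [262. 256.] [0.7543 0.028  0.    ]
side [ 0.2619 -0.4188  0.4838]
stop_face 0.79 [208. 195.] [0.4988 0.2088 0.035 ]
keeper_ledge 0.9 [297. 206.] [0.6149 0.0919 0.03  ]
keeper_ledge 0.28 [207. 196.] [0.4982 0.2153 0.03  ]
keeper_tab 0.91 [307. 18
[... 188 characters left out ...]
 [ 0.5503 -0.1742  0.018 ]
blank1 0.72 [277. 224.] [0.5648 0.0826 0.018 ]
blank1 0.63 [419. 271.] [ 0.6798 -0.1436  0.018 ]
blank1 0.6 [303. 231.] [0.5913 0.0412 0.018 ]
blank5 0.89 [291. 226.] [0.5815 0.0636 0.018 ]
blank5 0.87 [243. 217.] [0.5285 0.1355 0.018 ]
blank5 0.73 [372. 325.] [ 0.5503 -0.1742  0.018 ]
blank5 0.72 [277. 224.] [0.5648 0.0826 0.018 ]
blank5 0.63 [419. 271.] [ 0.6798 -0.1436  0.018 ]
blank5 0.6 [303. 231.] [0.5913 0.0412 0.018 ]
glue 0.6 [276. 188.] [0.6376 0.2015 0.    ]
dish 0.64 [380. 215.] [0.7495 0.0113 0.    ]
graver 0.7 [240. 268.] [0.4691 0.0416 0.    ]
1.0 [0.2048 0.5905 0.2482] [[-0.9448  0.3276  0.    ]
 [ 0.3276  0.9448 -0.0001]
 [-0.0001 -0.0001 -1.    ]]
```

View pics/scene0.png

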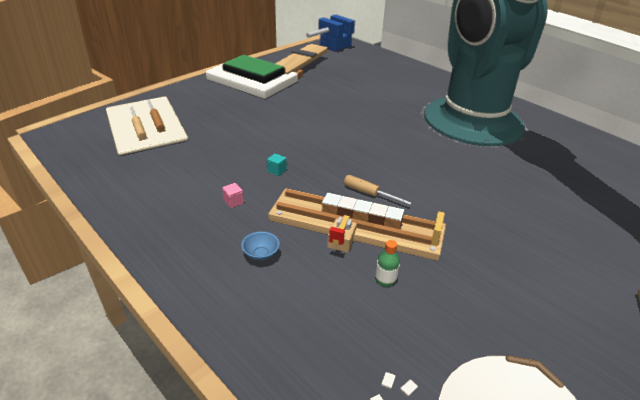

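View pics/side0.png

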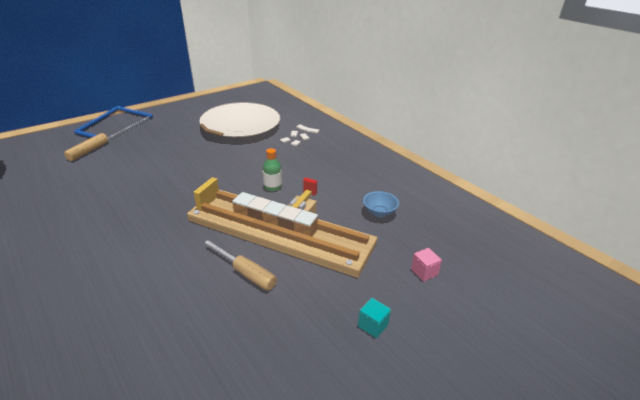

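The scene view shows the jig at about (355,222), with the stop at (437,228) on the right, five white-topped blocks from (330,205) to (398,217), and the red tab at (337,234). Candidates for the block to push:
- pearl-topped row end, scene (330,205) / side (303,222)
- pink cube, scene (232,195)
- turquoise cube, scene (277,164)

I choose the pearl block at the row end farthest from the stop. I'll go above the jig with the fingers shut and look closely with the wrist camera.

Call:
step_arm(
  plan=[
    [[0,0,0.06,-42,-30,-4,1],[0,0,0.12,-84,-60,-8,1],[0,0,0.18,-126,-90,-12,1],[0,0,0.24,-168,-120,-16,1],[0,0,0.3,-210,-150,-20,1],[0,0,0.36,-252,-180,-25,1],[0,0,0.42,-294,-210,-30,1],[0,0,0.48,-336,-240,-35,1],[0,0,0.54,-378,-270,-40,1],[0,0,0.6,-420,-300,-45,1],[0,0,0.68,-500,-356,-50,1],[0,0,0.68,-500,-356,-50,1]],
  ],
)

```text
time: 2.5
position: [0.5618, 0.0874, 0.2987]
tool_rot: [[-0.525, 0.851, 0.001], [0.851, 0.525, -0.001], [-0.001, 0.0, -1.0]]
contact_force: [-0.6, 0.8, -0.8]
finger_gap: 0.0003
grip_force: 0.0
```

```bash
python3 - <<'E'
from h import *
np.set_printoptions(precision=4,suppress=True)
m=camera_model("wrist");im=save("wrist","w1")
s=read_state();print(s["time"],s["position"],s["tool_rot"]);print(np.array(m["pose"]))
hs={"stop_face":.035,"keeper_ledge":.03,"keeper_tab":.047,"jig":0,"blank1":.018,"glue":0,"dish":0}
for n,z in hs.items():
    for r in tip_of("wrist",n)[:6]: print(n,round(r["score"],2),np.round(r["point"]),onz(m,r["point"],z))
E
```

```text
2.55 [0.5634 0.0841 0.2988] [[-0.5237  0.8519  0.0016]
 [ 0.8519  0.5237 -0.0019]
 [-0.0025  0.0003 -1.    ]]
[[ 0.8502  0.5005  0.1633  0.5195]
 [ 0.5265 -0.8083 -0.2634  0.1555]
 [ 0.0001  0.3099 -0.9508  0.425 ]
 [ 0.      0.      0.      1.    ]]
stop_face 0.56 [327.  35.] [0.4978 0.21   0.035 ]
keeper_ledge 0.76 [361. 176.] [0.6212 0.0971 0.03  ]
jig 0.87 [317. 176.] [0.5769 0.0611 0.    ]
blank1 0.89 [317. 199.] [0.5915 0.0377 0.018 ]
blank1 0.87 [321. 152.] [0.5623 0.0949 0.018 ]
blank1 0.85 [323. 108.] [0.5358 0.1422 0.018 ]
blank1 0.83 [316. 173.] [0.5715 0.0678 0.018 ]
blank1 0.81 [231. 290.] [ 0.5591 -0.1487  0.018 ]
blank1 0.79 [320. 128.] [0.5464 0.1194 0.018 ]
glue 0.88 [414.  99.] [0.6293 0.2112 0.    ]
dish 0.97 [402. 255.] [0.7476 0.0247 0.    ]
dish 0.39 [321. 130.] [0.5492 0.116  0.    ]
```

View pics/w1.png

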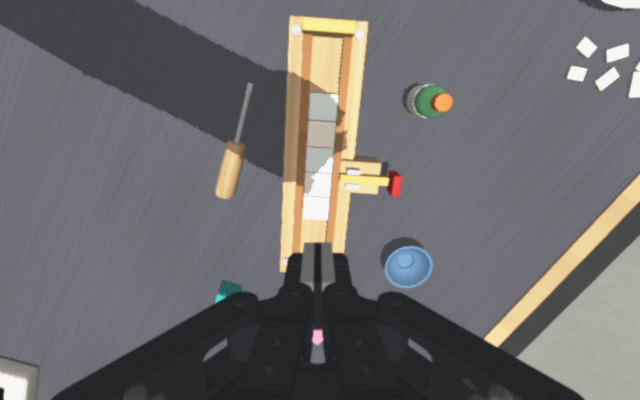

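The wrist view shows the jig running from the stop at (330,25) to the open end at (283,270). The five-block row is closed, from (323,95) to (316,220), and the last pearl block is at (316,208). The tab is at (396,185), the turquoise cube at (228,290) and the pink one at (317,337). One close crop to check and read corners.

```bash
python3 - <<'E'
from h import *
im=cv2.imread("pics/w1.png")[5:280,260:460];cv2.imwrite("pics/w1c.png",cv2.resize(im,None,fx=2.15,fy=2.15,interpolation=cv2.INTER_CUBIC))
np.set_printoptions(precision=4,suppress=True)
m=camera_model("wrist")
for p,z in [((291,16),.018),((367,21),.018),((281,271),.018),((303,219),.052),((328,220),.052),((309,94),.052),((338,95),.052),((401,174),.062),((400,196),.062)]: print(p,onz(m,p,z))
E
```

```text
(291, 16) [0.4498 0.2114 0.018 ]
(367, 21) [0.5251 0.2527 0.018 ]
(281, 271) [ 0.604  -0.0771  0.018 ]
(303, 219) [0.5831 0.021  0.052 ]
(328, 220) [0.6101 0.0363 0.052 ]
(309, 94) [0.5115 0.1513 0.052 ]
(338, 95) [0.5392 0.1674 0.052 ]
(401, 174) [0.6483 0.1328 0.062 ]
(400, 196) [0.6633 0.1107 0.062 ]
```

View pics/w1c.png

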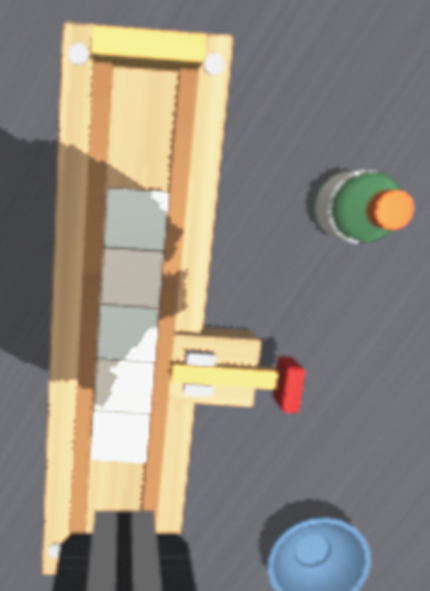

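Call:
step_arm(
  plan=[
    [[0,0,0.03,-35,0,40,1],[0,0,0.054,-70,0,80,1],[0,0,0.054,-104,0,130,1],[0,0,0.054,-104,0,180,1],[0,0,0.054,-104,0,180,1],[0,0,0.054,-104,0,180,1],[0,0,0.054,-104,0,180,1]],
  ],
)

```text
time: 3.78
position: [0.6165, 0.0027, 0.1207]
tool_rot: [[-0.483, 0.876, 0.003], [0.876, 0.483, 0.001], [-0.001, 0.003, -1.0]]
contact_force: [-0.2, -0.7, -0.4]
finger_gap: -0.0
grip_force: 0.0
```

```bash
cat >> h.py <<'E'
O=np.array([.5759,.0697]);J=np.array([[-.478,.878],[-.878,-.478]])
def st():
    s=read_state();p=np.array(s["position"]);R=np.array(s["tool_rot"])
    print("t",s["time"],"pos",p.round(4),"jig mm",(J@(p[:2]-O)*1e3).round(1),"yaw",np.degrees(np.arctan2(R[1,0],R[0,0])).round(2),"F jig",(J@np.array(s["contact_force"])[:2]).round(1),np.round(s["contact_force"][2],1))
E
python3 - <<'E'
from h import *
st();save("wrist","w2");st();save("side","s2")
c=cv2.imread("pics/s2.png")[120:320,150:450];cv2.imwrite("pics/s2c.png",cv2.resize(c,None,fx=2.6,fy=2.6,interpolation=cv2.INTER_CUBIC))
E
```

```text
t 3.775 pos [0.6165 0.0027 0.1207] jig mm [-78.2  -3.6] yaw 118.87 F jig [-0.5  0.5] -0.4
t 3.825 pos [0.6164 0.0026 0.1204] jig mm [-78.3  -3.5] yaw 118.86 F jig [ 0.5 -0.6] 0.5
```

View pics/w2.png

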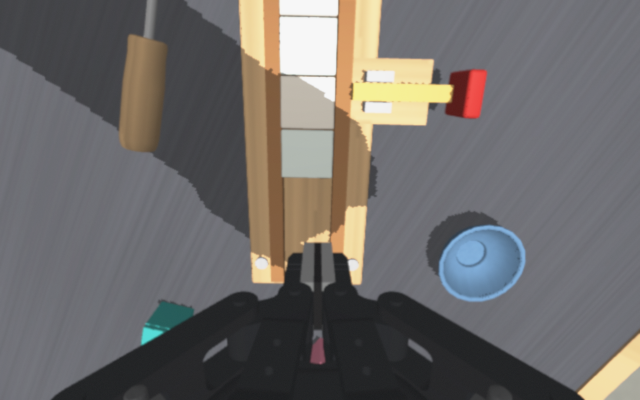

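The wrist view shows the last block's rear top edge at (281–332,177), the jig's open-end corners at (252,283) and (363,284), and the tab's outer edge near (484,92). I'll refine the frame from these.

```bash
python3 - <<'E'
from h import *
np.set_printoptions(precision=1,suppress=True)
m=camera_model("wrist")
for n,p,z in [("nearL",(252,283),.018),("nearR",(363,284),.018),("left far",(240,0),.018),("blk rear L",(281,177),.052),("R",(332,178),.052),("blk4/5",(280,129),.052),("blk2/3 L",(280,15),.052),("blk R",(338,16),.052),("tab top out",(485,70),.062),("tab bot out",(481,116),.062),("bar",(452,93),.042),("bar tip",(354,92),.042)]: 
  q=onz(m,p,z);print(n,q*1e3,J@(q[:2]-O)*1e3)
E
```

```text
nearL [603.1 -84.1  18. ] [-148.1   49.6]
nearR [683.1 -41.1  18. ] [-148.5  -41.1]
left far [509.3  96.4  18. ] [55.3 45.7]
blk rear L [582.4  16.8  52. ] [-49.5  19.5]
R [610.5  31.6  52. ] [-50.  -12.2]
blk4/5 [568.6  42.8  52. ] [-20.1  19.3]
blk2/3 L [541.2  96.7  52. ] [40.3 17.6]
blk R [568.7 111.4  52. ] [ 40.1 -13.6]
tab top out [650.9 125.3  62. ] [ 13.  -92.5]
tab bot out [663.9 105.   62. ] [-11.1 -94.2]
bar [649.5 110.9  42. ] [  1.  -84.3]
bar tip [597.3  82.6  42. ] [  1.1 -24.9]
```

Call:
step_arm(
  plan=[
    [[0,0,0.024,0,-7.5,20,1],[0,0,0.024,0,-7.5,45,1],[0,0,0.024,0,-7.5,69,1],[0,0,0.024,0,-7.5,69,1],[0,0,0.024,5,-7.5,69,1],[0,0,0.024,10,-7.5,69,1],[0,0,0.024,14,-7.5,69,1],[0,0,0.024,18,-7.5,69,1],[0,0,0.024,22,-7.5,69,1],[0,0,0.024,26,-7.5,69,1],[0,0,0.024,30,-7.5,69,1]],
  ],
)

```text
time: 5.25
position: [0.5944, 0.0249, 0.0493]
tool_rot: [[-0.461, 0.887, 0.0], [0.887, 0.461, -0.0], [-0.0, -0.0, -1.0]]
contact_force: [0.7, -1.9, 0.6]
finger_gap: -0.0001
grip_force: 0.9
```

```bash
cat >> h.py <<'E'
O=np.array([.5752,.0653]);J=np.array([[-.4617,.887],[-.887,-.4617]])
E
python3 - <<'E'
from h import *
st()
E
```

```text
t 5.25 pos [0.5944 0.0249 0.0493] jig mm [-44.7   1.7] yaw 117.44 F jig [-2.   0.2] 0.6
```

Call:
step_arm(
  plan=[
    [[0,0,0,4,0,0,1],[0,0,0,8,0,0,1],[0,0,0,12,0,0,1],[0,0,0,16,0,0,1],[0,0,0,20,0,0,1],[0,0,0,24,0,0,1],[0,0,0,28,0,0,1],[0,0,0,32,0,0,1],[0,0,0,36,0,0,1],[0,0,0,39,0,0,1],[0,0,0,42,0,0,1],[0,0,0,42,0,0,1]],
  ],
)

```text
time: 6.75
position: [0.5749, 0.0624, 0.0492]
tool_rot: [[-0.461, 0.887, -0.0], [0.887, 0.461, 0.0], [0.0, -0.0, -1.0]]
contact_force: [0.2, -0.3, -0.1]
finger_gap: -0.0002
grip_force: 0.0
```

```bash
python3 - <<'E'
from h import *
st()
E
```

```text
t 6.75 pos [0.5749 0.0624 0.0492] jig mm [-2.4  1.6] yaw 117.47 F jig [-0.4 -0.1] -0.1
```

Now creep until the force rises at the stop.

Call:
step_arm(
  plan=[
    [[0,0,0,1,0,0,1],[0,0,0,2,0,0,1],[0,0,0,3,0,0,1],[0,0,0,4,0,0,1],[0,0,0,5,0,0,1],[0,0,0,5,0,0,1]],
  ],
)

```text
time: 7.5
position: [0.5728, 0.0665, 0.0493]
tool_rot: [[-0.461, 0.887, -0.0], [0.887, 0.461, 0.0], [0.0, -0.0, -1.0]]
contact_force: [0.4, 0.4, 0.0]
finger_gap: -0.0
grip_force: 0.0
```

```bash
python3 - <<'E'
from h import *
st()
E
```

```text
t 7.5 pos [0.5728 0.0665 0.0493] jig mm [2.2 1.6] yaw 117.45 F jig [ 0.1 -0.5] 0.0
```

Call:
step_arm(
  plan=[
    [[0,0,0,0.7,0,0,1],[0,0,0,1.4,0,0,1],[0,0,0,2.1,0,0,1],[0,0,0,2.8,0,0,1],[0,0,0,3.5,0,0,1]],
  ],
)

```text
time: 8.12
position: [0.5726, 0.0672, 0.0498]
tool_rot: [[-0.459, 0.888, 0.003], [0.888, 0.459, -0.002], [-0.004, 0.002, -1.0]]
contact_force: [9.4, -15.1, -0.2]
finger_gap: 0.0004
grip_force: 8.6
```

```bash
python3 - <<'E'
from h import *
st();save("scene","s3")
c=cv2.imread("pics/s3.png")[140:300,250:470];cv2.imwrite("pics/s3c.png",cv2.resize(c,None,fx=3.5,fy=3.5,interpolation=cv2.INTER_CUBIC))
E
```

```text
t 8.125 pos [0.5726 0.0672 0.0498] jig mm [2.9 1.5] yaw 117.33 F jig [-17.7  -1.4] -0.2
```

Call:
step_arm(
  plan=[
    [[0,0,0,-10,0,0,1],[0,0,0,-25,0,0,1],[0,0,0,-25,0,-30,1],[0,0,0,-25,0,-75,1],[0,0,0,-25,0,-120,1],[0,0,0,-15,40,-120,1],[0,0,0,-5,85,-120,1],[0,0,0,0,131,-120,1],[0,0,0,0,131,-120,1],[0,0,0,0,131,-120,1]],
  ],
)

```text
time: 9.43
position: [0.6873, 0.1288, 0.1689]
tool_rot: [[-0.46, 0.888, -0.001], [0.888, 0.46, -0.001], [-0.0, -0.001, -1.0]]
contact_force: [-0.3, -0.8, 0.7]
finger_gap: -0.0001
grip_force: 0.0
```

```bash
python3 - <<'E'
from h import *
st();m=camera_model("wrist");a=save("wrist","w4");
for r in tip_of("wrist","keeper_tab")[:2]: print(r["score"],r["point"],J@(onz(m,r["point"],.047)[:2]-O)*1e3)
b=save("scene","s4")
c=cv2.imread("pics/s4.png")[160:280,250:470]
c=cv2.resize(c,None,fx=2.2,fy=2.2);a=cv2.resize(cv2.imread("pics/w4.png"),None,fx=.75,fy=.75)
o=np.zeros((c.shape[0]+a.shape[0],484,3),np.uint8);o[:c.shape[0],:c.shape[1]]=c;o[c.shape[0]:,:480]=a;cv2.imwrite("pics/m4.png",o)
E
```

```text
t 9.425 pos [0.6873 0.1288 0.1689] jig mm [   4.6 -128.7] yaw 117.4 F jig [-0.5  0.6] 0.7
0.85 [279.3, 196.3] [  3.13936534 -97.56134452]
```

View pics/m4.png

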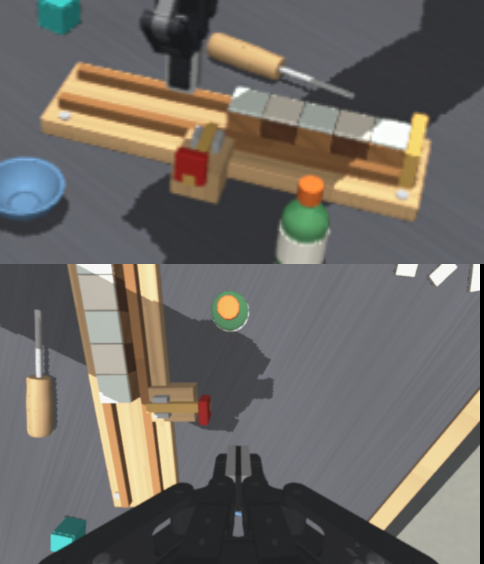

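The row is up against the brass stop at composite (410,150). The tab is clear, with the bar behind the row, and the hand is poised outside it. Next I'll descend and push the tab.

Call:
step_arm(
  plan=[
    [[0,0,0,1,0,40,1],[0,0,0,1,0,80,1],[0,0,0,1,0,110,1],[0,0,0,1,0,110,1],[0,0,0,1,-6,110,1],[0,0,0,1,-12,110,1],[0,0,0,1,-17,110,1],[0,0,0,1,-22,110,1],[0,0,0,1,-27,110,1],[0,0,0,1,-32,110,1],[0,0,0,1,-36,110,1],[0,0,0,1,-40,110,1]],
  ],
)

```text
time: 11.08
position: [0.6513, 0.1122, 0.0593]
tool_rot: [[-0.461, 0.887, 0.0], [0.887, 0.461, -0.0], [-0.0, 0.0, -1.0]]
contact_force: [1.7, 0.7, 0.6]
finger_gap: -0.0001
grip_force: 1.1
```

```bash
python3 - <<'E'
from h import *
st()
E
```

```text
t 11.075 pos [0.6513 0.1122 0.0593] jig mm [  6.5 -89.2] yaw 117.44 F jig [-0.1 -1.9] 0.6
```

Call:
step_arm(
  plan=[
    [[0,0,0,0,-3,0,1],[0,0,0,0,-6,0,1],[0,0,0,0,-9,0,1],[0,0,0,0,-11,0,1],[0,0,0,0,-12.5,0,1],[0,0,0,0,-14,0,1],[0,0,0,0,-15,0,1]],
  ],
)

```text
time: 11.95
position: [0.6381, 0.1053, 0.0593]
tool_rot: [[-0.461, 0.887, 0.0], [0.887, 0.461, -0.0], [-0.0, -0.0, -1.0]]
contact_force: [2.1, -0.2, 1.2]
finger_gap: -0.0001
grip_force: 1.0
```

```bash
python3 - <<'E'
from h import *
st()
E
```

```text
t 11.95 pos [0.6381 0.1053 0.0593] jig mm [  6.5 -74.3] yaw 117.44 F jig [-1.2 -1.8] 1.2
```

Call:
step_arm(
  plan=[
    [[0,0,0,0,-1,0,1],[0,0,0,0,-2,0,1],[0,0,0,0,-3,0,1],[0,0,0,0,-4,0,1]],
  ],
)

```text
time: 12.45
position: [0.6358, 0.1041, 0.0595]
tool_rot: [[-0.461, 0.887, 0.003], [0.887, 0.461, 0.0], [-0.001, 0.003, -1.0]]
contact_force: [15.3, 3.2, -9.0]
finger_gap: -0.0002
grip_force: 7.4
```

```bash
python3 - <<'E'
from h import *
st()
E
```

```text
t 12.45 pos [0.6358 0.1041 0.0595] jig mm [  6.5 -71.6] yaw 117.47 F jig [ -4.2 -15. ] -9.0
```

Call:
step_arm(
  plan=[
    [[0,0,0,0,-1,0,1],[0,0,0,0,-1,0,1],[0,0,0,0,15,0,1],[0,0,0,0,45,0,1],[0,0,0,0,60,-40,1],[0,0,0,0,60,-90,1],[0,0,0,-40,60,-140,1],[0,0,0,-70,60,-170,1],[0,0,0,-70,60,-170,1],[0,0,0,-70,60,-170,1]],
  ],
)

```text
time: 13.7
position: [0.7194, 0.0699, 0.2281]
tool_rot: [[-0.461, 0.887, -0.002], [0.887, 0.461, 0.0], [0.001, -0.002, -1.0]]
contact_force: [0.3, 1.2, -0.0]
finger_gap: 0.0002
grip_force: 0.0
```

```bash
python3 - <<'E'
from h import *
st();m=camera_model("wrist");save("wrist","w5");save("side","s5");save("scene","c5")
for r in tip_of("wrist","keeper_tab")[:2]: print(r["score"],r["point"],J@(onz(m,r["point"],.047)[:2]-O)*1e3)
w=cv2.imread("pics/w5.png");a=cv2.resize(w[0:250,120:420],None,fx=2,fy=2,interpolation=cv2.INTER_CUBIC)[:500]
b=cv2.imread("pics/c5.png")[175:275,250:450]
o=np.zeros((600,600,3),np.uint8);cv2.imwrite("pics/m5.png",np.vstack([cv2.resize(b,(600,300),interpolation=cv2.INTER_CUBIC),cv2.resize(cv2.imread("pics/s5.png")[150:280,170:430],(600,300),interpolation=cv2.INTER_CUBIC)]))
cv2.imwrite("pics/a5.png",a)
E
```

```text
t 13.7 pos [0.7194 0.0699 0.2281] jig mm [ -62.5 -130. ] yaw 117.47 F jig [ 1.  -0.8] -0.0
0.94 [237.9, 107.4] [  3.03415387 -56.22297362]
```

View pics/m5.png

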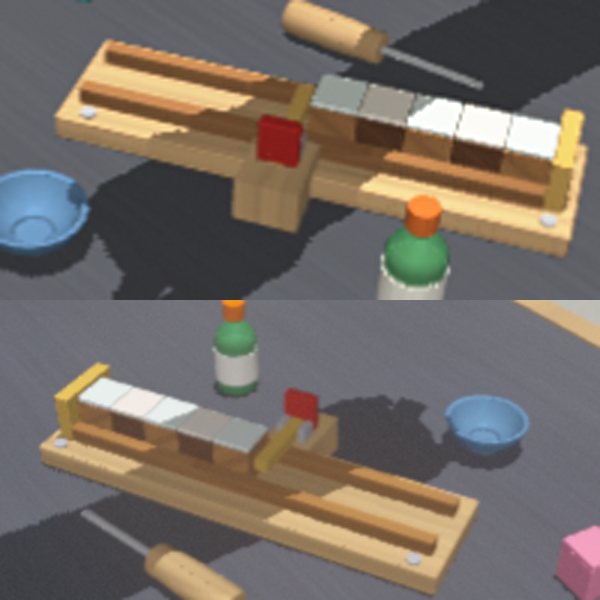

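View pics/a5.png

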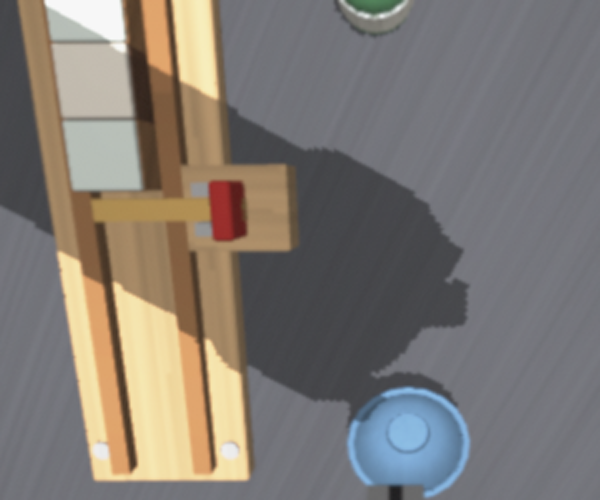

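The scene and side crops show the row closed and against the stop, at (560,150) and (80,390). The wrist crop shows the keeper bar across the channel at (150,208), just behind the last block, with the tab fully in. The bystanders haven't moved and the hand is clear.

```bash
python3 -c "
from cell import sign_off
print(sign_off())"
```

```text
the job is handed in; nothing more can be done
None
```

I handed the job in: the five-block row is closed and home against the brass stop, the keeper is fully in behind it, the glue bottle, dish and graver were not moved, and the hand is clear. It took about 14 s of the 48 s allowed.

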